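# Lean the spot plate in the drying stand

## Robot

A 6-joint arm with a two-finger parallel gripper is mounted at the origin on a cart in front of the work surface, level with it; the furniture and walls round the work are solid. World frame = base frame: x ahead of the robot, y to its left, z up, the work surface at z = 0. Lengths are in mm, angles in rad, forces in N, time in s.
With the tool pointing down it reaches from about 300 to 850 mm from the base axis. Payload 4.2 kg.
Tool frame: the origin (TCP) lies midway between the tips of the shut fingers; the grasp point (between the pads) lies 19 mm behind it; z points along the fingers, x is the direction in which the jaws open and shut, and the axes are right-handed (so a half turn about z gives the same grasp; the last joint's range is limited). The gripper opens to 91 mm and grips with 3 to 60 N. Pads are 32 mm wide; open, the fingers measure 118 mm over their backs; the gripper's body (76 mm by 178 mm) begins 60 mm behind the grasp point.
Start: joints at [-1.193, 0.32, 1.565, -0, 1.257, -0.02], TCP at [222.754, -530.117, 213.976] pointing down, gripper open.
Joint ranges: [-3.11, 3.11], [-0.84, 2.01], [0.21, 2.61], [-1.34, 4.49], [0.05, 2.63], [-2.56, 2.56]. Speed limits (rad/s): [2.57, 2.57, 3.14, 3.14, 3.14, 3.14].

## Interface

Orientations are given as a unit quaternion [w, x, y, z].
In Python, from bench import r, viewer gives the robot as it stands. The module is installed in compiled form; this text tells all that it offers.
- The arm moves only by the shell command python3 -m inch 'ROWS' [FORCE]. ROWS is JSON, a list of rows, each an object with "slide": the shift along the tool's x, y, z in cm, a list of three; "roll": the turn about the tool's z in rad; "fingers": the opening, from 0 (shut) to 1 (fully open). A call has exactly 10 rows; each row shifts and turns the commanded pose from where the row before left it, along the tool's axes as they then stand; what a row does not reach is not made up. A row lasts 1/8 s, in which the tool goes at most 62.5 mm and 10.7 degrees, less where a joint would pass 70% of its speed; a pose out of reach is approached as far as the arm can. A call with a gripper value outside its range is refused whole. The fingers move at their own pace and stop on an object; FORCE is the grip in N (left out, the last holds). Time passes only in rows, so rows that do not move let the fingers close, or fill a call up. It gives the time, the measured TCP pose, the force and the opening at its end, in the units of the state.
- r.observe(): the state, without advancing time (a new reading comes with each control period).
- viewer.camera(name): name is "side" or "top"; returns a dict with "color" (480x640x3 uint8, red, green, blue), "depth" (480x640 float32, mm along the optical axis (not along the pixel's ray), 0 where there is no reading), "vertical_fov" (degrees; the focal length in pixels is half the picture's height over the tangent of half this angle, whatever the lens; pixels are square), "cx", "cy" (the principal point, pixels), "R" (3x3) and "t" (3): a world point X has camera coordinates R X + t. Camera axes: x right, y down, z forward; pixel columns grow to the right and rows downward; lengths in mm; the calibration is good to about 2 mm. A picture is of the moment at which its call begins.
- r.sign_off(): hands the job in, once; it reports no verdict.
The state is a dict: "time_s": time; "q": joint angles; "dq": joint speeds; "effort": joint torques, N m; "eef_pos": TCP position; "orientation": TCP orientation; "wrist_force": force on the tool from outside, world axes, zero at the start; "wrist_torque": the same for the moment, N m; "gripper_width": finger opening in mm.
Only numpy, scipy, OpenCV 4.12 (cv2) and the standard library are available. Lean on these libraries where they do the work, as an engineer would, in place of code of your own. Each camera call takes 0.05 s, during which the arm holds its last target. There are 200 camera calls.

## Task

The long white spot plate has been washed and lies on the low draining rack. Lean it up to dry in the grey drying stand: its plain end down in the channel behind the stand's front lip, the end with the hanging hole up and resting squarely against the back panel. Keep hold of it until it leans on the panel rather than letting it drop or fall back, and leave the other things where they are.

Things in the scene. Friction and masses are not known exactly. Their poses are not given: they have to be found in the camera images.
- spot_plate: Loose white porcelain board, 220 mm long, 42 wide, 10 thick, about 0.2 kg: five round wells (26 mm across, 4 deep) in its upper face, a 13 mm hanging hole near one end. Origin: centre of its underside; x along its length from plain end to hole end, y across, z out of the face with wells. Starts level on the draining rack, wells up, hole end away from the robot.
- plate_foot (a point): Middle of the underside's edge at the plain end of the spot plate (110 mm from its origin along -x); this edge stands lowest when the plate leans back.
- plate_head (a point): Middle of the underside's edge at the end with the hanging hole (110 mm from the plate's origin along +x); this edge touches the panel when the plate leans.
- draining_rack: Fixed low rack: dark steel base 230 x 110 x 5 mm and two black cross bars, 12 mm wide, 84 mm long, tops 40 mm above the worktop, centres 85 mm either side of the middle along x. Between the bars the space under the plate is free (35 mm). Origin: centre of its underside; x along its length. Rack (on the right) and stand (on the left) shift and turn from start to start.
- drying_stand: Fixed grey stand, 170 mm wide (y), sides open. Origin on the worktop; x from front lip to back panel, z up. Floor top z = 6 mm. Lip: inner face x = -75, top z = 22 mm. Low rib: x = -45 to -39, top z = 14 mm; the 30 mm channel lies between them. Panel: front face x = +66, top z = 228 mm. Plate with its underside edge at x = -58 leans 56 degrees from horizontal and does not slide.
- petri_dish: Clear flat dish, 66 mm across, 15 mm high; bystander between the rack and the stand. Origin: centre of underside.
- timer: Small white timer, 66 x 62 x 18 mm, nearest the robot; bystander. Origin: centre of underside.
- beaker_wide: Beaker, 90 mm across, 112 mm high, on the left; bystander. Origin: centre of underside.
- beaker_small: Beaker, 75 mm across, 92 mm high, on the left; bystander. Origin: centre of underside.
- wash_bottle: White wash bottle with a bent spout, 208 mm high, at the back; bystander. Origin: centre of underside.
- brown_bottle: Small brown bottle, 43 mm across, 82 mm high, at the back; bystander. Origin: centre of underside.
- funnel: White funnel standing on its mouth, 80 mm across, 100 mm high, on the right; bystander. Origin: centre of underside.
- spatula: Steel spatula, 160 x 15 x 8 mm, lying on the right; bystander. Origin: centre of underside.

How it is judged:
By the outcome, as a careful person would: the job done as asked, in the order asked, and still so for the second after the job is handed in, with the robot touching nothing.
It also fails if it takes over 45 s, if anything falls off the work surface, if the arm or the gripper's body presses on something with over 40 N, if the wrist force passes 120 N, or if a joint passes its speed limit or range.

## Working session

There is one attempt and no reset: what is moved stays moved. The work goes in short steps, Python scripts to look and compute and a shell command to move; the robot and the scene stay as the last step left them, time stands still between calls to the robot, and variables do not carry over. Pictures are saved under pics/ and viewed, about 8 in all and at most 12, crops included, and the job is handed in when it is done.

```bash
mkdir -p pics; ls
cat > h.py <<'E'
import numpy as np, cv2
from bench import r, viewer
def cam(n):
    c=viewer.camera(n); c['f']=240/np.tan(np.radians(c['vertical_fov'])/2); c['R']=np.array(c['R']); c['t']=np.array(c['t']); return c
def cloud(c):
    v,u=np.mgrid[0:480,0:640]; d=c['depth'].astype(float)
    P=np.stack([(u-c['cx'])/c['f']*d,(v-c['cy'])/c['f']*d,d],-1)
    W=(P-c['t'])@c['R']; W[d==0]=np.nan; return W
def save(c,name): cv2.imwrite('pics/'+name,cv2.cvtColor(c['color'],cv2.COLOR_RGB2BGR))
def proj(c,X):
    p=np.asarray(X)@c['R'].T+c['t']; return p[...,:2]/p[...,2:]*c['f']+[c['cx'],c['cy']]
E
python3 - <<'E'
from h import *
for n in('top','side'):
    c=cam(n); save(c,n+'0.png'); np.savez(n+'0.npz',W=cloud(c),color=c['color']); print(n,c['vertical_fov'],c['cx'],c['cy'],-c['R'].T@c['t'],c['R'].round(2).tolist())
print(r.observe())
E
```

```text
pics
top 49.417417806878106 319.06819392800827 245.90146925016467 [ 487.75316988  -21.6917082  1725.69017355] [[0.03, -1.0, 0.0], [-1.0, -0.03, -0.06], [0.06, 0.0, -1.0]]
side 50.07141348911154 323.17458062932616 239.98906099862296 [  261.55571133 -1005.55836137   797.30605478] [[0.95, -0.32, -0.01], [-0.19, -0.54, -0.82], [0.26, 0.78, -0.58]]
{'time_s': 0.1, 'q': array([-1.19299141e+00,  3.20245031e-01,  1.56554177e+00, -1.58008953e-05,
        1.25741041e+00, -2.00224835e-02]), 'dq': array([ 0.00052484, -0.00121112, -0.00375471, -0.00067165, -0.00170661,
       -0.00103189]), 'effort': array([ 1.13784456e-03, -4.13330841e+01, -2.32509077e+01,  7.30128516e-02,
        4.22747433e-02, -5.98822521e-05]), 'eef_pos': array([ 222.58276206, -529.68428458,  213.20048438]), 'orientation': array([-4.51126024e-04,  8.32892532e-01, -5.53434175e-01, -6.63470405e-04]), 'wrist_force': array([-0.15300446, -0.27146942, -0.36704885]), 'wrist_torque': array([-0.00770351,  0.02383097, -0.00797208]), 'gripper_width': 91.08857885511718}
```

View pics/top0.png

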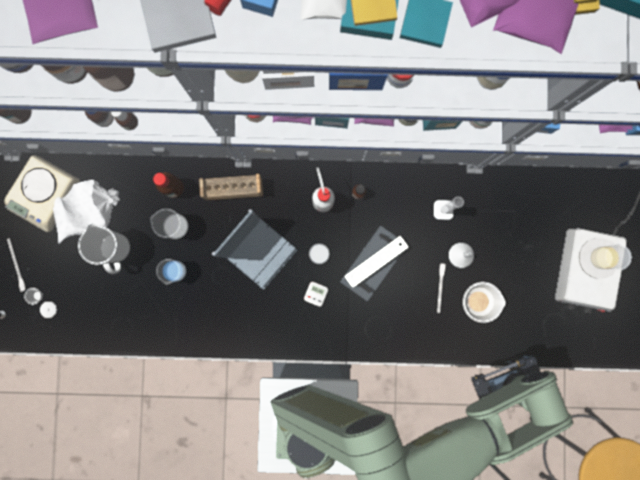

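View pics/side0.png

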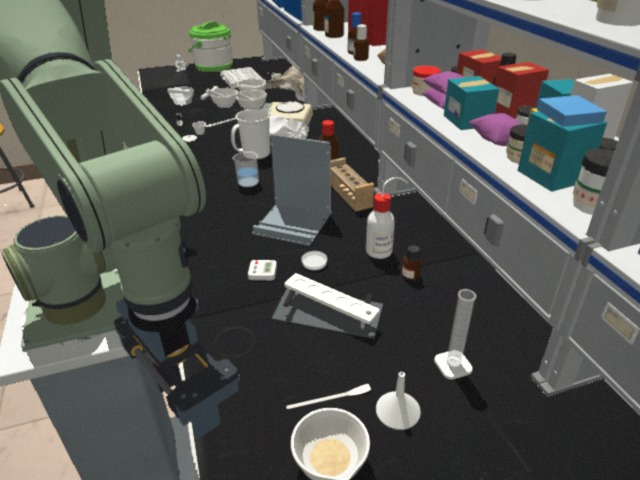

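Top view: the plate runs from (347,275), plain end, to (407,243), hole end. The stand has its panel at about (232,232) and its lip at about (280,272). The dish at (319,253) lies between them, with the timer at (316,293). Next I measure plate and stand from the depth.

Run:
```python
from h import *
for n in('top','side'):
    z=np.load(n+'0.npz'); W=z['W']; C=z['color'].astype(int)
    def rect(m,name):
        p=W[m][:,:2].astype(np.float32); 
        if len(p)<5: print(name,len(p));return
        (c,s,a)=cv2.minAreaRect(p); print(n,name,len(p),np.round(c,1),np.round(s,1),round(a,1),'medz',np.median(W[m][:,2]).round(1)); return p
    X,Y,Z=W[...,0],W[...,1],W[...,2]
    near=lambda x,y,d:(np.hypot(X-x,Y-y)<d)
    v,u=np.mgrid[0:480,0:640]
    if n=='top': cp=W[261,377]; cs=W[250,256]; print('plate px',cp,'stand px',cs, W[283,275],W[232,226])
    m=near(cp[0],cp[1],140)&(C.min(-1)>130)&(Z>35)&(Z<62); rect(m,'plate')
    p=W[m][:,:2]; q=p-p.mean(0); w,V=np.linalg.eigh(q.T@q); d=V[:,1]*np.sign(V[0,1]); print('yaw',np.degrees(np.arctan2(d[1],d[0])))
    S=near(cs[0],cs[1],190)
    rect(S&(Z>15)&(Z<28),'lip'); rect(S&(Z>215)&(Z<240),'panel top')
    # panel plane via side cloud / all heights
    m=S&(Z>60)&(Z<220)&(near(cs[0],cs[1],150)); P=W[m]
    if len(P)>50:
        p=P[:,:2]; l=cv2.fitLine(p.astype(np.float32),cv2.DIST_HUBER,0,.01,.01).ravel(); print('panel line dir',np.degrees(np.arctan2(l[1],l[0])),l[2:],len(P))
```

```text
plate px [ 540.88032287 -208.71232026   47.14629927] stand px [568.21224264 187.09012804   2.7798696 ] [461.03963678 120.93318329   2.65425629] [625.66455219 289.24263152  -1.85488079]
top plate 892 [ 541.1 -206.8] [ 45.8 220.1] 38.2 medz 48.0
yaw -52.417067778307775
top lip 218 [595.8 171.1] [310.5 225.2] 44.8 medz 19.8
top panel top 163 [607.8 228.2] [  9.8 168. ] 50.5 medz 225.7
panel line dir -38.63999 [605.7252  225.94673] 494
side plate 1598 [ 543.5 -203.8] [ 52.5 222.3] 37.4 medz 50.5
yaw -52.573146322728505
side lip 577 [580.4 157.5] [276.7 226.4] 45.0 medz 20.1
side panel top 350 [607.4 229.2] [ 16.6 169.4] 51.9 medz 223.5
panel line dir -38.659317 [608.0048  226.61047] 2988
```

```bash
cat >> h.py <<'E'
def plan(target,yaw,n):
    "rows (slide cm, roll rad) from the measured pose to target TCP xyz, tool-x yaw deg, tool down"
    from scipy.spatial.transform import Rotation as Ro
    o=r.observe(); q=o['orientation']; M=Ro.from_quat([q[1],q[2],q[3],q[0]])
    ax=M.as_matrix()[:,0]; cur=np.degrees(np.arctan2(ax[1],ax[0])); d=(yaw-cur+180)%360-180
    step=(np.array(target)-o['eef_pos'])/n/10
    print('from',o['eef_pos'].round(1),'yaw',round(cur,2),'z-axis',M.as_matrix()[:,2].round(3),'t',o['time_s'],'w',o['gripper_width'].round(1),'F',o['wrist_force'].round(1),'q',np.degrees(o['q']).round(0))
    roll=-np.radians(d)/n
    for k in range(n):
        a=np.radians(cur+d*k/n); c,s=np.cos(a),np.sin(a)
        print([round(v,2) for v in (step[0]*c+step[1]*s, step[0]*s-step[1]*c, -step[2])],round(roll,3))
E
python3 - <<'E'
from h import *
a=np.radians(51.4); ex=np.array([np.cos(a),np.sin(a)]); ey=np.array([-ex[1],ex[0]]); O=np.array([563.3,173.2])
for n in('top','side'):
    W=np.load(n+'0.npz')['W']; xy=(W[...,:2]-O); sx=xy@ex; sy=xy@ey; Z=W[...,2]
    for (b,lo,hi,xl,xh) in (('lip',16,27,-100,-55),('rib',10,17,-58,-30),('panel',40,215,40,90),('ptop',218,236,40,100),('floor',2,9,-30,40)):
        m=(Z>lo)&(Z<hi)&(sx>xl)&(sx<xh)&(abs(sy)<100)
        print(n,b,m.sum(),'x',np.nanpercentile(sx[m],[2,25,50,75,98]).round(1),'y',np.nanpercentile(sy[m],[2,50,98]).round(1),'z',np.nanmedian(Z[m]).round(1))
print('grasp plan'); plan([566,-237,150],37.6,10)
E
```

```text
top lip 113 x [-81.5 -79.8 -77.6 -75.5 -73.4] y [-81.2  -1.8  79.8] z 21.2
top rib 96 x [-55.8 -45.1 -40.7 -38.8 -30.2] y [-82.1  12.2  81.2] z 13.0
top panel 520 x [66.5 67.3 67.7 68.1 69. ] y [-82.1  -1.   80.9] z 133.6
top ptop 154 x [66.8 67.9 69.5 71.4 73.3] y [-80.4   1.3  79.9] z 225.8
top floor 697 x [-28.  -13.2   4.1  21.5  38.1] y [-93.9  -1.9  91.5] z 5.4
side lip 227 x [-83.8 -80.5 -78.2 -76.5 -70.5] y [-81.9   0.9  82.2] z 21.7
side rib 155 x [-53.9 -43.9 -41.4 -39.3 -36.1] y [-81.7   2.7  77.9] z 13.2
side panel 3217 x [64.6 67.9 69.6 71.3 75.7] y [-83.5  -3.5  81.5] z 132.0
side ptop 292 x [64.9 68.1 69.7 71.2 74.7] y [-81.3  -1.4  80.5] z 224.8
side floor 569 x [-25.   -9.6   6.3  23.1  38.7] y [-95.3  -8.2  94. ] z 7.3
grasp planTraceback (most recent call last):
  File "<stdin>", line 8, in <module>
  File "h.py", line 18, in plan
    print('from',o['eef_pos'].round(1),'yaw',round(cur,2),'z-axis',M.as_matrix()[:,2].round(3),'t',o['time_s'],'w',o['gripper_width'].round(1),'F',o['wrist_force'].round(1),'q',np.degrees(o['q']).round(0))
                                                                                                                   ^^^^^^^^^^^^^^^^^^^^^^^^
AttributeError: 'float' object has no attribute 'round'
```

```bash
sed -i "s/o\['gripper_width'\].round(1)/round(o['gripper_width'],1)/" h.py; python3 -c "
from h import *
plan([566,-237,130],37.6,10)"
```

```text
from [ 222.6 -529.7  213.2] yaw -67.21 z-axis [-0.001  0.001 -1.   ] t 0.1 w 91.1 F [-0.2 -0.3 -0.4] q [-68.  18.  90.  -0.  72.  -1.]
[np.float64(-1.37), np.float64(-4.3), np.float64(0.83)] -0.183
[np.float64(-0.56), np.float64(-4.48), np.float64(0.83)] -0.183
[np.float64(0.26), np.float64(-4.5), np.float64(0.83)] -0.183
[np.float64(1.08), np.float64(-4.38), np.float64(0.83)] -0.183
[np.float64(1.86), np.float64(-4.11), np.float64(0.83)] -0.183
[np.float64(2.57), np.float64(-3.71), np.float64(0.83)] -0.183
[np.float64(3.2), np.float64(-3.18), np.float64(0.83)] -0.183
[np.float64(3.73), np.float64(-2.54), np.float64(0.83)] -0.183
[np.float64(4.13), np.float64(-1.82), np.float64(0.83)] -0.183
[np.float64(4.39), np.float64(-1.04), np.float64(0.83)] -0.183
```

```bash
python3 -m inch '[{"slide":[-1.4,-4.3,0.8],"roll":-0.18,"fingers":1},{"slide":[-0.6,-4.5,0.8],"roll":-0.18,"fingers":1},{"slide":[0.3,-4.5,0.8],"roll":-0.18,"fingers":1},{"slide":[1.1,-4.4,0.8],"roll":-0.18,"fingers":1},{"slide":[1.9,-4.1,0.8],"roll":-0.18,"fingers":1},{"slide":[2.6,-3.7,0.8],"roll":-0.18,"fingers":1},{"slide":[3.2,-3.2,0.8],"roll":-0.18,"fingers":1},{"slide":[3.7,-2.5,0.8],"roll":-0.18,"fingers":1},{"slide":[4.1,-1.8,0.8],"roll":-0.18,"fingers":1},{"slide":[4.4,-1.0,0.8],"roll":-0.18,"fingers":1}]' 5
python3 -c "
from h import *
plan([566,-237,60],37.6,5)
plan([566,-237,34],37.6,5)
c=cam('side'); save(c,'s1.png')
W=cloud(c);Z=W[...,2];m=(np.hypot(W[...,0]-542,W[...,1]+205)<140)&(c['color'].min(-1)>130)&(Z>35)&(Z<62);print(m.sum(),cv2.minAreaRect(W[m][:,:2].astype(np.float32)))"
```

```text
time_s: 1.35
eef_pos: [571.6, -241.7, 133.2]
orientation: [-0.0, 0.95, 0.311, -0.0]
wrist_force: [0.1, -1.1, -0.6]
gripper_width: 91.1
from [ 571.6 -241.7  133.2] yaw 36.27 z-axis [-0.001  0.    -1.   ] t 1.35 w 91.1 F [ 0.1 -1.1 -0.6] q [-24.  26.  90.  -0.  64. -60.]
[np.float64(-0.03), np.float64(-0.14), np.float64(1.46)] -0.005
[np.float64(-0.03), np.float64(-0.14), np.float64(1.46)] -0.005
[np.float64(-0.03), np.float64(-0.14), np.float64(1.46)] -0.005
[np.float64(-0.03), np.float64(-0.14), np.float64(1.46)] -0.005
[np.float64(-0.03), np.float64(-0.14), np.float64(1.46)] -0.005
from [ 571.6 -241.7  133.2] yaw 36.27 z-axis [-0.001  0.    -1.   ] t 1.35 w 91.1 F [ 0.1 -1.1 -0.6] q [-24.  26.  90.  -0.  64. -60.]
[np.float64(-0.03), np.float64(-0.14), np.float64(1.98)] -0.005
[np.float64(-0.03), np.float64(-0.14), np.float64(1.98)] -0.005
[np.float64(-0.03), np.float64(-0.14), np.float64(1.98)] -0.005
[np.float64(-0.03), np.float64(-0.14), np.float64(1.98)] -0.005
[np.float64(-0.03), np.float64(-0.14), np.float64(1.98)] -0.005
1576 ((540.69482421875, -205.0364990234375), (47.448795318603516, 222.53076171875), 37.26521682739258)
```

View pics/s1.png

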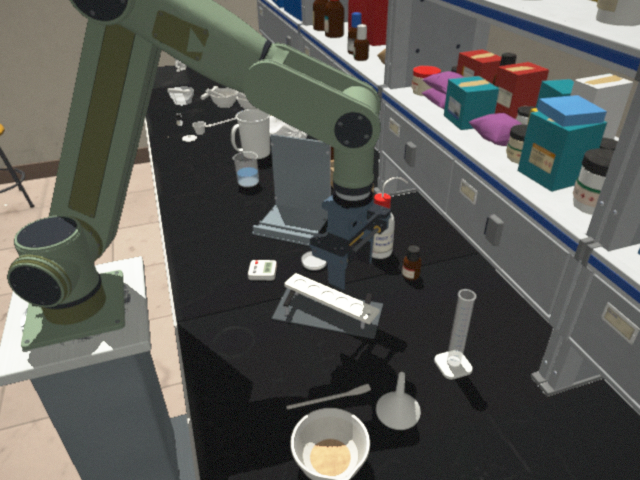

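The fingers are at about (338,270) and (370,312), either side of the plate and short of its hole end. Now I go down and grip lightly.

```bash
python3 -m inch '[{"slide":[0,-0.14,2.0],"roll":-0.005,"fingers":1},{"slide":[0,-0.14,2.0],"roll":-0.005,"fingers":1},{"slide":[0,-0.14,2.0],"roll":-0.005,"fingers":1},{"slide":[0,-0.14,2.0],"roll":-0.005,"fingers":0.8},{"slide":[0,-0.14,1.95],"roll":-0.005,"fingers":0.7},{"slide":[0,0,0],"roll":0,"fingers":0.3},{"slide":[0,0,0],"roll":0,"fingers":0.3},{"slide":[0,0,0],"roll":0,"fingers":0.3},{"slide":[0,0,0],"roll":0,"fingers":0.3},{"slide":[0,0,0],"roll":0,"fingers":0.3}]' 6
```

```text
time_s: 2.65
eef_pos: [567.1, -237.6, 35.4]
orientation: [0.001, 0.947, 0.32, 0.001]
wrist_force: [-1.3, -1.1, 4.9]
gripper_width: 41.9
```

```bash
python3 -m inch '[{"slide":[0,0,-1.0],"roll":0,"fingers":0.3},{"slide":[0,0,-2],"roll":0,"fingers":0.3},{"slide":[0,0,-2],"roll":0,"fingers":0.3},{"slide":[0,0,-2],"roll":0,"fingers":0.3},{"slide":[0,0,-2],"roll":0,"fingers":0.3},{"slide":[0,0,-2],"roll":0,"fingers":0.3},{"slide":[0,0,-2],"roll":0,"fingers":0.3},{"slide":[0,0,-2],"roll":0,"fingers":0.3},{"slide":[0,0,-1],"roll":0,"fingers":0.3},{"slide":[0,0,0],"roll":0,"fingers":0.3}]' 6
cat >> h.py <<'E'
def plate(n,lo=55,rad=170):
    "edge-on angle of the held plate: white points near the TCP, in the frame of the hand (a: along plate, z up)"
    c=cam(n); W=cloud(c); o=r.observe(); p=o['eef_pos']
    C=c['color'].astype(int); m=(np.linalg.norm(W-p,axis=-1)<rad)&(C.min(-1)>125)&(np.ptp(C,axis=-1)<30)&(W[...,2]>lo)
    return c,W[m],m
E
python3 -c "
from h import *
c,P,m=plate('side'); save(c,'s2.png'); print(r.observe()['eef_pos'],len(P))
q=P-np.median(P,0); print(np.median(P,0)); _,s,V=np.linalg.svd(q,full_matrices=False); print(s,V.round(3)); t=q@V[0]; print(np.percentile(t,[1,99]), P[t.argmin()],P[t.argmax()])
cv2.imwrite('pics/s2c.png',cv2.resize(cv2.cvtColor(c['color'],cv2.COLOR_RGB2BGR)[130:370,200:440],None,fx=2,fy=2))"
```

```text
time_s: 3.9
eef_pos: [566.7, -237.2, 194.9]
orientation: [0.0, 0.947, 0.32, 0.0]
wrist_force: [0.5, -0.4, -1.5]
gripper_width: 42.2
[ 566.31221604 -237.0339399   194.0770194 ] 374
[ 543.24858816 -236.10181222  179.55127052]
[1463.3828103   240.43344638   66.07165771] [[-0.426  0.444 -0.789]
 [ 0.704  0.71   0.02 ]
 [-0.569  0.547  0.614]]
[-99.89509933 118.23150226] [ 658.39308594 -211.436764    317.70874162] [ 499.70413278 -178.25094283   79.39927865]
```

View pics/s2c.png

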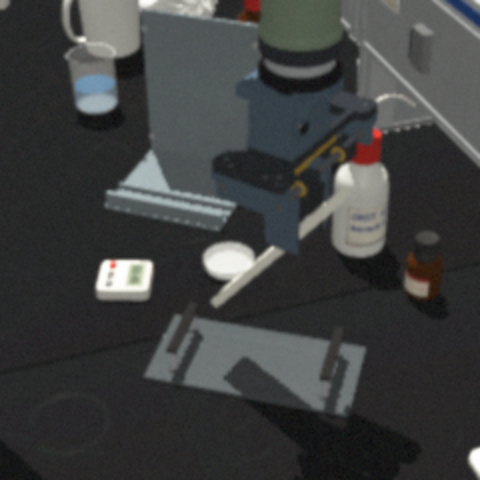

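The plate hangs steadily, about 52° from level with its head up. In the crop the foot is at (217,302) and the head near (350,195), and the other things are untouched. Next, carry it to the stand.

```bash
python3 -c "
from h import *
plan([570,181.6,205],141.4,11)" | sed 's/np.float64//g'
```

```text
from [ 566.3 -237.   194.1] yaw 37.35 z-axis [-0.001  0.    -1.   ] t 3.95 w 42.3 F [ 0.3 -0.4 -1.6] q [-24.  23.  86.   0.  71. -61.]
[(2.34), (-3.0), (-0.1)] -0.165
[(2.8), (-2.58), (-0.1)] -0.165
[(3.18), (-2.09), (-0.1)] -0.165
[(3.48), (-1.53), (-0.1)] -0.165
[(3.69), (-0.94), (-0.1)] -0.165
[(3.79), (-0.32), (-0.1)] -0.165
[(3.79), (0.31), (-0.1)] -0.165
[(3.69), (0.93), (-0.1)] -0.165
[(3.49), (1.52), (-0.1)] -0.165
[(3.19), (2.07), (-0.1)] -0.165
[(2.81), (2.57), (-0.1)] -0.165
```

```bash
python3 -m inch '[{"slide":[2.3,-3.0,-0.1],"roll":-0.165,"fingers":0.3},{"slide":[2.8,-2.6,-0.1],"roll":-0.165,"fingers":0.3},{"slide":[3.2,-2.1,-0.1],"roll":-0.165,"fingers":0.3},{"slide":[3.5,-1.5,-0.1],"roll":-0.165,"fingers":0.3},{"slide":[3.7,-0.9,-0.1],"roll":-0.165,"fingers":0.3},{"slide":[3.8,-0.3,-0.1],"roll":-0.165,"fingers":0.3},{"slide":[3.8,0.3,-0.1],"roll":-0.165,"fingers":0.3},{"slide":[3.7,0.9,-0.1],"roll":-0.165,"fingers":0.3},{"slide":[3.5,1.5,-0.1],"roll":-0.165,"fingers":0.3},{"slide":[3.2,2.0,-0.1],"roll":-0.165,"fingers":0.3}]' 10
python3 -c "
from h import *
plan([570,181.6,205],141.4,3)" | sed 's/np.float64//g'
```

```text
time_s: 5.2
eef_pos: [568.7, 144.5, 203.2]
orientation: [-0.001, 0.405, 0.914, -0.001]
wrist_force: [-0.2, -0.6, -1.6]
gripper_width: 41.9
from [568.7 144.5 203.2] yaw 132.21 z-axis [-0.002 -0.001 -1.   ] t 5.2 w 41.9 F [-0.2 -0.6 -1.6] q [  13.   20.   89.    0.   71. -119.]
[(0.89), (0.86), (-0.06)] -0.053
[(0.84), (0.91), (-0.06)] -0.053
[(0.79), (0.95), (-0.06)] -0.053
```

```bash
python3 -m inch '[{"slide":[0.9,0.9,0],"roll":-0.05,"fingers":0.3},{"slide":[0.8,0.9,0],"roll":-0.05,"fingers":0.3},{"slide":[0.8,0.9,0],"roll":-0.05,"fingers":0.3},{"slide":[0,0,0],"roll":0,"fingers":0.3},{"slide":[0,0,0],"roll":0,"fingers":0.3},{"slide":[0,0,0],"roll":0,"fingers":0.3},{"slide":[0,0,0],"roll":0,"fingers":0.3},{"slide":[0,0,0],"roll":0,"fingers":0.3},{"slide":[0,0,0],"roll":0,"fingers":0.3},{"slide":[0,0,0],"roll":0,"fingers":0.3}]'
cat >> h.py <<'E'
A=np.radians(51.4); EX=np.array([np.cos(A),np.sin(A)]); EY=np.array([-EX[1],EX[0]]); O=np.array([563.8,173.8])
def S(W):
    W=np.asarray(W); d=W[...,:2]-O; return np.stack([d@EX,d@EY,W[...,2]],-1)
def fit(n,name=None):
    c=cam(n); W=S(cloud(c)); C=c['color'].astype(int)
    m=(W[...,0]>-100)&(W[...,0]<110)&(abs(W[...,1])<45)&(W[...,2]>4)&(W[...,2]<300)&(C.min(-1)>140)&(np.ptp(C,axis=-1)<40)
    P=W[m]; t=S(r.observe()['eef_pos']); print(n,'hand',t.round(1),'pts',len(P))
    for k in range(3):
        if len(P)<10: break
        q=P-np.median(P,0); _,s,V=np.linalg.svd(q,full_matrices=False); d=np.linalg.norm(np.cross(q,V[0]),axis=1); P=P[d<35]
    e=P-np.median(P,0); a=e@V[0]; i=np.argsort(a); k=max(5,len(a)//40)
    print(' axis',V[0].round(3),'ends',P[i[:k]].mean(0).round(1),P[i[-k:]].mean(0).round(1), 'xz angle',np.degrees(np.arctan(V[0][2]/V[0][0])).round(1))
    if name: cv2.imwrite('pics/'+name,cv2.resize(cv2.cvtColor(c['color'],cv2.COLOR_RGB2BGR)[90:290,190:430] if n=='side' else cv2.cvtColor(c['color'],cv2.COLOR_RGB2BGR)[170:320,190:350],None,fx=3,fy=3))
E
python3 -c "
from h import *
fit('top');fit('side','s3.png')"
```

```text
time_s: 6.45
eef_pos: [571.1, 180.1, 204.4]
orientation: [0.0, 0.338, 0.941, -0.0]
wrist_force: [0.2, 0.2, -1.8]
gripper_width: 42.0
top hand [  9.5  -1.8 204.4] pts 133
 axis [-0.129  0.216  0.968] ends [-41.7 -35.1   5.6] [-62.8  -1.7 113.1] xz angle -82.4
side hand [  9.5  -1.8 204.4] pts 1179
 axis [-0.569 -0.03  -0.822] ends [ 41.  11. 259.] [-77.3  -1.3  89.5] xz angle 55.3
```

View pics/s3.png

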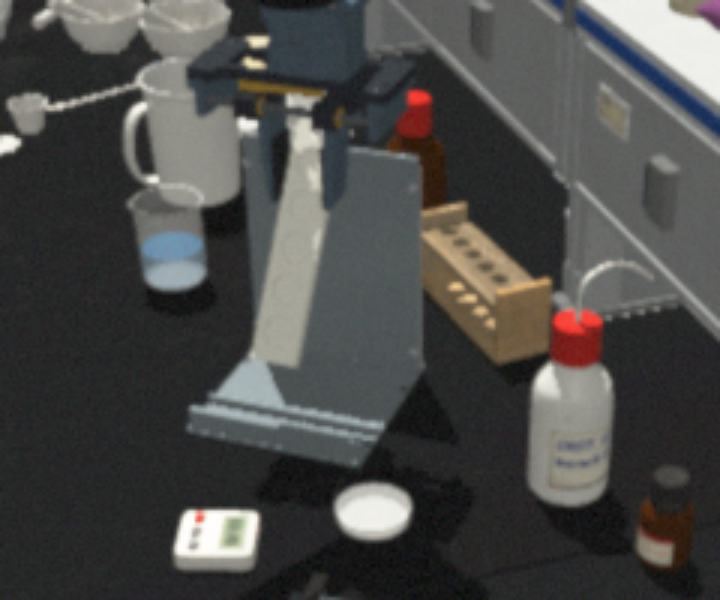

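Fit: the plate lies at 55.3°. In stand axes the underside foot edge is at about (x -71, z 85) and the head at x 54, squarely over the stand. The picture agrees: foot end at (278,360) above the rib. I move forward 8 mm and lower it.

```bash
python3 -m inch '[{"slide":[0,0.4,0],"roll":-0.015,"fingers":0.3},{"slide":[0,0.4,0.5],"roll":0,"fingers":0.3},{"slide":[0,0,1],"roll":0,"fingers":0.3},{"slide":[0,0,1],"roll":0,"fingers":0.3},{"slide":[0,0,1],"roll":0,"fingers":0.3},{"slide":[0,0,1],"roll":0,"fingers":0.3},{"slide":[0,0,1],"roll":0,"fingers":0.3},{"slide":[0,0,1],"roll":0,"fingers":0.3},{"slide":[0,0,0.3],"roll":0,"fingers":0.3},{"slide":[0,0,0],"roll":0,"fingers":0.3}]'
python3 -c "
from h import *
print(r.observe()['wrist_force'])
fit('side','s4.png')"
```

```text
time_s: 7.8
eef_pos: [576.1, 186.3, 136.3]
orientation: [-0.0, 0.331, 0.944, -0.0]
wrist_force: [-0.6, 0.0, -1.6]
gripper_width: 41.8
[-0.57195195  0.01950236 -1.57427165]
side hand [ 17.6  -1.9 136.6] pts 1023
 axis [-0.583 -0.034 -0.812] ends [ 48.2  11.3 187.3] [-72.7   5.8  24.2] xz angle 54.3
```

View pics/s4.png

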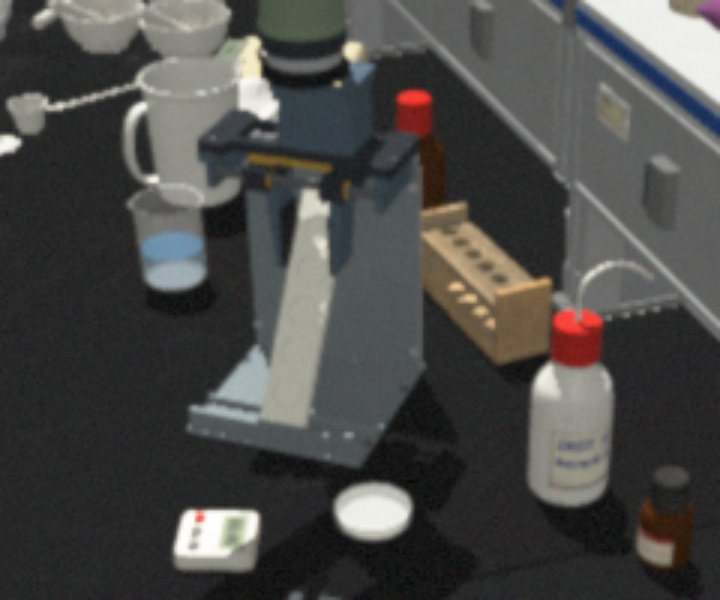

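The foot is entering the channel behind the lip, at about (285,418), and the head is still clear of the panel. I ease forward and down the last bit.

```bash
python3 -m inch '[{"slide":[0,0.2,0.2],"roll":0,"fingers":0.3},{"slide":[0,0.1,0.2],"roll":0,"fingers":0.3},{"slide":[0,0,0.2],"roll":0,"fingers":0.3},{"slide":[0,0,0.2],"roll":0,"fingers":0.3},{"slide":[0,0,0.2],"roll":0,"fingers":0.3},{"slide":[0,0,0.1],"roll":0,"fingers":0.3},{"slide":[0,0,0.1],"roll":0,"fingers":0.3},{"slide":[0,0,0],"roll":0,"fingers":0.3},{"slide":[0,0,0],"roll":0,"fingers":0.3},{"slide":[0,0,0],"roll":0,"fingers":0.3}]'
python3 -c "
from h import *
fit('side')"
```

```text
time_s: 9.1
eef_pos: [578.6, 189.1, 126.8]
orientation: [0.001, 0.331, 0.944, 0.001]
wrist_force: [-2.9, 0.4, 8.2]
gripper_width: 42.2
side hand [ 21.2  -2.  126.9] pts 969
 axis [-0.586 -0.031 -0.81 ] ends [ 47.8   8.7 175.4] [-66.    1.1  20.2] xz angle 54.1
```

```bash
python3 -m inch '[{"slide":[0,0.1,0],"roll":0,"fingers":0.3},{"slide":[0,0.1,0],"roll":0,"fingers":0.3},{"slide":[0,0,0],"roll":0,"fingers":0.3},{"slide":[0,0,0],"roll":0,"fingers":0.3},{"slide":[0,0,0],"roll":0,"fingers":0.3},{"slide":[0,0,0],"roll":0,"fingers":0.3},{"slide":[0,0,0],"roll":0,"fingers":0.3},{"slide":[0,0,0],"roll":0,"fingers":0.3},{"slide":[0,0,0],"roll":0,"fingers":0.3},{"slide":[0,0,0],"roll":0,"fingers":0.3}]'
python3 -c "
from h import *
o=r.observe();f=o['wrist_force'];print('F stand',f[:2]@EX,f[:2]@EY,f[2])
fit('side')
c=cam('top');a=cv2.cvtColor(c['color'],cv2.COLOR_RGB2BGR)[170:320,190:350]
c=cam('side');b=cv2.cvtColor(c['color'],cv2.COLOR_RGB2BGR)[110:260,230:350]
cv2.imwrite('pics/s5.png',cv2.resize(np.hstack([a,b]),None,fx=2.8,fy=2.8,interpolation=2))"
```

```text
time_s: 10.4
eef_pos: [578.8, 189.3, 126.6]
orientation: [0.0, 0.331, 0.944, -0.001]
wrist_force: [-4.9, -2.4, 9.3]
gripper_width: 42.3
F stand -4.925853750531291 2.2781114598366714 9.298307703734494
side hand [ 21.5  -2.  126.6] pts 967
 axis [-0.589 -0.036 -0.808] ends [ 48.5   9.9 175. ] [-66.3   0.8  19.9] xz angle 53.9
```

View pics/s5.png

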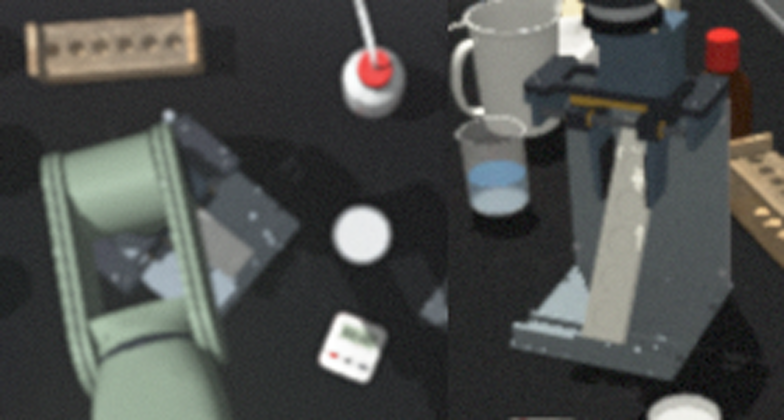

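The foot is in the channel, and moving forward now meets 5 N while the hand stays put, so the head is on the panel. I ease the grip to 3 N to let it settle, then open slowly.

```bash
python3 -m inch '[{"slide":[0,0,0],"roll":0,"fingers":0.3},{"slide":[0,0,0],"roll":0,"fingers":0.3},{"slide":[0,0,0],"roll":0,"fingers":0.3},{"slide":[0,0,0],"roll":0,"fingers":0.3},{"slide":[0,0,0],"roll":0,"fingers":0.3},{"slide":[0,0,0],"roll":0,"fingers":0.3},{"slide":[0,0,0],"roll":0,"fingers":0.3},{"slide":[0,0,0],"roll":0,"fingers":0.3},{"slide":[0,0,0],"roll":0,"fingers":0.3},{"slide":[0,0,0],"roll":0,"fingers":0.3}]' 3
python3 -c "
from h import *
o=r.observe();f=o['wrist_force'];print('F stand',f[:2]@EX,f[:2]@EY,f[2])
fit('side')"
```

```text
time_s: 11.8
eef_pos: [579.5, 190.3, 124.5]
orientation: [0.0, 0.331, 0.944, 0.0]
wrist_force: [0.3, 0.7, 2.6]
gripper_width: 42.2
F stand 0.7331917189628838 0.15686866618845322 2.584845497842556
side hand [ 22.7  -2.  124.5] pts 965
 axis [-0.587 -0.03  -0.809] ends [ 48.1   9.3 174.7] [-65.5   0.6  19.8] xz angle 54.0
```

```bash
python3 -m inch '[{"slide":[0,0,0],"roll":0,"fingers":0.48},{"slide":[0,0,0],"roll":0,"fingers":0.5},{"slide":[0,0,0],"roll":0,"fingers":0.52},{"slide":[0,0,0],"roll":0,"fingers":0.54},{"slide":[0,0,0],"roll":0,"fingers":0.56},{"slide":[0,0,0],"roll":0,"fingers":0.58},{"slide":[0,0,0],"roll":0,"fingers":0.6},{"slide":[0,0,0],"roll":0,"fingers":0.65},{"slide":[0,0,0],"roll":0,"fingers":0.7},{"slide":[0,0,0],"roll":0,"fingers":0.75}]'
python3 -c "
from h import *
o=r.observe();f=o['wrist_force'];print('F stand',f[:2]@EX,f[:2]@EY,f[2])
fit('side')"
```

```text
time_s: 13.1
eef_pos: [579.2, 190.2, 124.5]
orientation: [0.0, 0.331, 0.944, -0.0]
wrist_force: [-0.0, -0.6, -0.9]
gripper_width: 68.1
F stand -0.4853052983033235 -0.33210762948550576 -0.9201145235254621
side hand [ 22.5  -1.8 124.4] pts 1081
 axis [-0.588 -0.002 -0.809] ends [ 47.4   4.2 175.3] [-66.9   4.1  20.4] xz angle 54.0
```

```bash
python3 -m inch '[{"slide":[0,0,-0.5],"roll":0,"fingers":0.8},{"slide":[0,0,-1],"roll":0,"fingers":0.85},{"slide":[0,0,-2],"roll":0,"fingers":0.85},{"slide":[0,0,-3],"roll":0,"fingers":0.85},{"slide":[0,0,-3],"roll":0,"fingers":0.85},{"slide":[0,0,-3],"roll":0,"fingers":0.85},{"slide":[0,-1,-3],"roll":0,"fingers":0.85},{"slide":[0,-3,-2],"roll":0,"fingers":0.85},{"slide":[0,-5,0],"roll":0,"fingers":0.85},{"slide":[0,-5,0],"roll":0,"fingers":0.85}]'
python3 -m inch '[{"slide":[0,-5,0],"roll":0,"fingers":0.85},{"slide":[0,-5,0],"roll":0,"fingers":0.85},{"slide":[0,-5,0],"roll":0,"fingers":0.85},{"slide":[0,-3,0],"roll":0,"fingers":0.85},{"slide":[0,0,0],"roll":0,"fingers":0.85},{"slide":[0,0,0],"roll":0,"fingers":0.85},{"slide":[0,0,0],"roll":0,"fingers":0.85},{"slide":[0,0,0],"roll":0,"fingers":0.85},{"slide":[0,0,0],"roll":0,"fingers":0.85},{"slide":[0,0,0],"roll":0,"fingers":0.85}]'
python3 -c "
from h import *
fit('side');fit('top')
z=[np.load(n+'0.npz')['color'].astype(int) for n in('top','side')]
c=cam('top');a=cv2.cvtColor(c['color'],cv2.COLOR_RGB2BGR)[170:320,190:350]
c=cam('side');b=cv2.cvtColor(c['color'],cv2.COLOR_RGB2BGR)[110:260,230:350]
cv2.imwrite('pics/s6.png',cv2.resize(np.hstack([a,b]),None,fx=2.8,fy=2.8,interpolation=2))"
```

```text
time_s: 14.4
eef_pos: [491.1, 80.0, 300.5]
orientation: [0.001, 0.331, 0.944, 0.0]
wrist_force: [0.9, -0.6, -0.1]
gripper_width: 77.2
time_s: 15.65
eef_pos: [381.5, -39.9, 299.2]
orientation: [0.003, 0.341, 0.94, -0.01]
wrist_force: [0.6, 0.4, -0.0]
gripper_width: 77.4
side hand [-280.8    9.2  299.2] pts 1245
 axis [-0.587  0.001 -0.809] ends [ 63.7   2.3 207. ] [-78.5   1.1  23.8] xz angle 54.0
top hand [-280.8    9.2  299.3] pts 703
 axis [-0.571  0.071 -0.818] ends [ 54.7 -10.6 191.6] [-70.2  24.8   8.4] xz angle 55.0
```

View pics/s6.png

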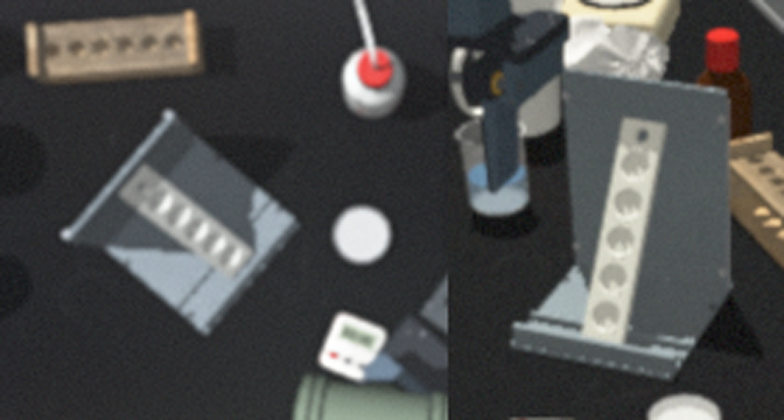

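The plate leans squarely. In the picture the hole end is against the panel at (640,130) and the foot is behind the lip at (605,335). The dish and timer have not moved, and the hand is clear.

```bash
python3 -c "
from h import *
print(r.observe()['wrist_force']); print(r.sign_off())"
```

```text
[-0.44954147 -0.88492    -0.40774872]
the job is handed in; nothing more can be done
None
```

The spot plate is leaning in the drying stand, plain end down in the channel behind the front lip and hole end up against the back panel. I handed the job in at about 16 s of the 45 s allowed.

- **How it was done:** I gripped the plate lightly by its sides, 40 mm from its middle towards the hole end, and lifted it so the plain end swung down to about 54°. I carried it to the stand, lowered the foot until it met the floor, and pushed forward until the panel pushed back with about 5 N. I then eased the grip to 3 N and opened slowly. The tilt read 54° before and after opening.
- **Last checks:**
  - **Plate:** it leans at 54–55° against the nominal 56°. That puts the foot edge at about x = -62 mm, inside the channel (worked out from the tilt). In the side view it lies square to the stand to within 1°.
  - **Surroundings:** the hand is clear with no force on the wrist. The dish, timer and wash bottle look unmoved. I did not re-measure the other bystanders.
- **Disagreement:** the top camera's fit showed about 4° of sideways slant. I put that down to bright stand surfaces caught in the fit, since the top picture itself looks square.

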